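# Right the upturned tray on the slab

## Robot

A 6-joint arm with a two-finger parallel gripper is mounted at the origin on the work surface. World frame = base frame: x ahead of the robot, y to its left, z up, the work surface at z = 0. Lengths are in m, angles in rad, forces in N, time in s.
With the tool pointing down it reaches from about 0.275 to 0.825 m from the base axis. Payload 5.2 kg.
Tool frame: the origin (TCP) lies on the centre line of the jaws, within the pads' length; the fingertips stand 8 mm ahead of it and the grasp point (between the pads) lies 11 mm behind it (env.tip_reach is the distance from the TCP to the fingertips, in m); x points along the fingers, y is the direction in which the jaws open and shut, and the axes are right-handed (so a half turn about x gives the same grasp; the last joint's range is limited). The gripper opens to 93 mm and grips with 3 to 60 N. Pads are 15 mm wide; open, the fingers measure 128 mm over their backs; the gripper's body (75 mm by 188 mm) begins 65 mm behind the grasp point.
Start: joints at [-1.356, 0.259, 1.535, -0, 1.348, -0.203], TCP at [0.223, -0.503, 0.227] pointing down, gripper open.
Joint ranges: [-3.14, 3.14], [-0.91, 2.08], [0.19, 2.58], [-1.22, 4.36], [0.22, 2.71], [-3.12, 3.12]. Speed limits (rad/s): [2.57, 2.57, 3.14, 3.14, 3.14, 3.14].

## Interface

Orientations are given as a 3x3 rotation matrix whose columns are the frame's x, y, z axes.
In Python, from workcell import env gives the robot as it stands.
- The arm moves only by the tool move_arm, never from a script. Its arguments are lists of equal length, an entry for each row: "rot": the turn, a rotation vector about the world's x, y, z in degrees, a list of three; "slide": the shift along the world's x, y, z in m, a list of three; "hand": the opening, from 0 (shut) to 1 (fully open). In form: {"rot": [[wx, wy, wz], ...], "slide": [[x, y, z], ...], "hand": [hand, ...]}. A call has 1 to 10 rows; each row is the pose to reach, as a shift and turn from the pose commanded when the call began; what a row does not reach only later rows make up. A row lasts 1/12 s, in which the tool goes at most 41.7 mm and 7.16 degrees, less where a joint would pass 70% of its speed; a pose out of reach is approached as far as the arm can. A call with a gripper value outside its range is refused whole. The fingers move at their own pace and stop on an object; "force" is the grip in N (left out, the last holds). Time passes only in rows, so rows that repeat a pose let the fingers close. It gives the time, the measured TCP pose, the force and the opening at its end, in the units of the state.
- env.observe(): the state, without advancing time (a new reading comes with each control period).
- env.capture(name): name is "side" or "top" or "wrist"; returns a dict with "frame" (384x512x3 uint8, red, green, blue), "fov_y" (degrees; the focal length in pixels is half the picture's height over the tangent of half this angle, whatever the lens; pixels are square), "cx", "cy" (the principal point, pixels), "rvec" (rotation vector, rad) and "tvec" (3), from world to camera coordinates, as OpenCV has them. Camera axes: x right, y down, z forward; pixel columns grow to the right and rows downward; lengths in m; the calibration is good to about 2 mm. A picture is of the moment at which its call begins. There is no depth.
- env.finish_job(): hands the job in, once; it reports no verdict.
Trained networks look in a picture, given as the dict that the camera call returned (one of the last four; its "shot" number tells which), for a name from the list of things; names that differ only in an ending like _2 or _b are one class to them, and where a whole thing is asked for, a point or a joint stands for the part that bears it (a point fixed in the world has none). Each returns a list of dicts, best first, with "confidence" (0 to 1); they miss things now and then, are a little off and sometimes report something else, mostly with a low value. They report only what shows in the picture. A call takes as long as a camera call. They do not tell look-alikes from the thing itself.
- env.look_for(name, picture): "centre" ([column, row] as shares, 0 to 1, of the picture: columns of its width, rows of its height, amid what is visible of it).
- env.masks_of(name, picture): "region" (384x512 bool, what is visible of it) and "centre" ([column, row] as shares, 0 to 1, of the picture: columns of its width, rows of its height, amid what is visible of it).
The state is a dict: "t": time; "joints": joint angles; "joint_velocities": joint speeds; "joint_torque": joint torques, N m; "ee_pos": TCP position; "tcp_rot": TCP orientation; "wrist_force": force on the tool from outside, world axes, zero at the start; "torque": the same for the moment, N m; "width": finger opening in m.
Only numpy, scipy, OpenCV 4.12 (cv2) and the standard library are available. Lean on these libraries where they do the work, as an engineer would, in place of code of your own. Each camera call takes 0.05 s, during which the arm holds its last target.

## Task

The grey plastic tray lies bottom up on the raised concrete slab. Slide it flat along the slab until one of its long sides sticks out at least 30 mm past the slab's left or right end, take it by that overhanging side and turn it over, leaving it flat and right way up (open side upward), wholly on the slab. Leave the bronze pipe nipple standing on the slab and do not let the tray fall to the counter.

Things in the scene. Friction and masses are not known exactly. Their poses are not given: they have to be found in the camera images.
- tray_center (a point): centre, half-way up, of the grey plastic tray lying on the slab: rigid, 180 mm (its x) by 140 mm (its y) by 18 mm thick (z), about 0.3 kg. Its z axis points out of its flat underside: up at the start, down when righted. Its long sides (y = -70 and +70 mm) are solid rails 28 mm wide, full thickness; between them two pockets 13 mm deep. Yaw within 8 degrees of the slab's; slides freely
- slab: fixed plain concrete slab on a block foot. Origin: centre of the foot, at counter height; z up. Flat top 90 mm above the origin, 300 mm (its x, away from the robot) by 400 mm (its y): left and right ends at y = +200 and -200 mm. The slab is 50 mm thick and overhangs its foot by 40 mm at those ends. No rims or stops; counter free for 50 mm past each end
- nipple_center (a point): centre, half-way up, of the bronze pipe nipple: an upright threaded tube 33 mm across, 75 mm tall, loose, standing near the slab's far long edge, 125 mm in slab x from its centre. To be left standing
Mind the look-alikes: they are no part of the job. Leave any red look-alike of the part that bears nipple_center alone.

How it is judged:
By the outcome, as a careful person would: the job done as asked, in the order asked, and still so for the second after the job is handed in, with the robot touching nothing.
It also fails if it takes over 58 s, if anything falls off the work surface, if the arm or the gripper's body presses on something with over 40 N, if the wrist force passes 120 N, or if a joint passes its speed limit or range.

## Working session

There is one attempt and no reset: what is moved stays moved. The work goes in short steps, Python scripts to look and compute and a tool call to move; the robot and the scene stay as the last step left them, time stands still between calls to the robot, and variables do not carry over. Pictures are saved under pics/ and viewed, and the job is handed in when it is done.

Besides the shell and the picture viewer there is one more tool, called after "Call:" by a JSON object that holds its "api" and its "payload". move_arm: Moves the arm, as the interface text tells. Its arguments: {"type":"object","properties":{"rot":{"type":"array"},"slide":{"type":"array"},"hand":{"type":"array"},"force":{"type":"number"}},"required":["rot","slide","hand"]}

```bash
ls; mkdir -p pics
python3 - <<'E'
from workcell import env
import cv2,pickle
print(env.observe())
for n in ["top","side","wrist"]:
    p=env.capture(n); cv2.imwrite(f"pics/a_{n}.png",p["frame"][:,:,::-1]); pickle.dump(p,open(f"a_{n}.pkl","wb"))
    print(n,{k:v for k,v in p.items() if k!="frame"})
    for o in ["tray_center","slab","nipple_center"]:
        print(o,[(r["confidence"],r["centre"][0]*512,r["centre"][1]*384) for r in env.look_for(o,p)])
E
```

```text
pics
{'t': 0.0, 'joints': array([-1.35577634e+00,  2.59366361e-01,  1.53604115e+00,  2.13100623e-05,
        1.34800743e+00, -2.02777426e-01]), 'joint_velocities': array([ 3.80401670e-04, -5.76458243e-04, -1.24600851e-03, -1.40634885e-03,
        5.69661712e-04,  5.56070165e-05]), 'joint_torque': array([-3.24510729e-04, -4.37303495e+01, -2.84008706e+01,  7.17928936e-02,
        4.13545291e-02, -1.43842517e-04]), 'ee_pos': array([ 0.22308908, -0.50216002,  0.22582196]), 'tcp_rot': array([[-3.68510386e-04,  4.05743659e-01, -9.13986842e-01],
       [ 1.78475510e-03, -9.13985181e-01, -4.05743642e-01],
       [-9.99998339e-01, -1.78076342e-03, -3.87340033e-04]]), 'wrist_force': array([ 0.55826258, -0.39487278,  0.34892411]), 'torque': array([0.00660669, 0.01065084, 0.04656029]), 'width': 0.09285522816521942}
top {'fov_y': 54.39963631924888, 'cx': 253.4987202042819, 'cy': 191.29651431758947, 'rvec': array([ 2.12771813, -2.18145182,  0.17179642]), 'tvec': array([0.02523196, 0.68819586, 0.67207684]), 'shot': 1}
tray_center [(0.88, 208.4864, 293.9136)]
slab [(0.96, 257.024, 266.9184)]
nipple_center [(0.89, 220.0064, 202.21439999999998), (0.61, 237.1072, 122.41919999999999)]
side {'fov_y': 55.196536718359425, 'cx': 257.75368710979865, 'cy': 191.30479112212237, 'rvec': array([ 0.3819519 , -2.75584831,  1.24626084]), 'tvec': array([0.62868574, 0.19967698, 0.61330152]), 'shot': 2}
tray_center [(0.89, 337.408, 251.21280000000002)]
slab [(0.7, 312.0128, 293.6064)]
nipple_center [(0.98, 245.2992, 206.39999999999998), (0.9, 167.4752, 212.8896)]
wrist {'fov_y': 59.22319284356388, 'cx': 261.13268306241486, 'cy': 194.63600017574223, 'rvec': array([-2.44467913,  1.58969889,  0.20851819]), 'tvec': array([-0.54901067, -0.03074366,  0.39026698]), 'shot': 3}
tray_center []
slab []
nipple_center []
```

View pics/a_top.png

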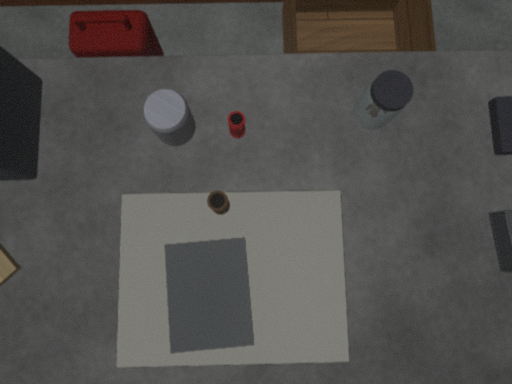

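View pics/a_side.png

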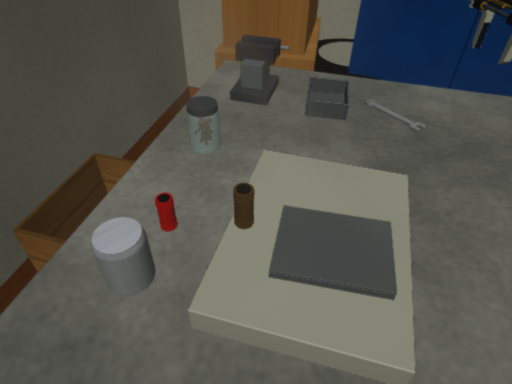

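The top view shows the tray at (208,294) on the slab. The bronze nipple is at (218,202), on the slab's far edge. The red look-alike at (237,122) is on the counter and stays alone. The dark bin at (327,97) in the side view isn't the tray, because the tray lies on the slab. Next I'll measure the poses.

```bash
cat > h.py <<'E'
import numpy as np,cv2
def K(p):
    f=192/np.tan(np.radians(p["fov_y"]/2)); return np.array([[f,0,p["cx"]],[0,f,p["cy"]],[0,0,1]])
def toplane(p,uv,z):
    R=cv2.Rodrigues(p["rvec"])[0]; c=-R.T@p["tvec"]
    uv=np.atleast_2d(uv).astype(float); d=np.c_[uv,np.ones(len(uv))]@np.linalg.inv(K(p)).T@R
    return c+d*((z-c[2])/d[:,2])[:,None]
def proj(p,X): return cv2.projectPoints(np.atleast_2d(X).astype(float),p["rvec"],p["tvec"],K(p),None)[0][:,0]
def quad(m):
    c=max(cv2.findContours(m.astype(np.uint8),cv2.RETR_EXTERNAL,cv2.CHAIN_APPROX_NONE)[0],key=cv2.contourArea)
    h=cv2.convexHull(c)
    for e in np.arange(.01,.1,.005):
        a=cv2.approxPolyDP(h,e*cv2.arcLength(h,True),True)
        if len(a)<=4: break
    return a[:,0],c[:,0]
E
python3 - <<'E'
from workcell import env
from h import *
p=env.capture("top");s=env.capture("side")
for pn,q in(("top",p),("side",s)):
  for o,z in (("slab",.09),("tray_center",.108)):
    m=env.masks_of(o,q)[0]; a,c=quad(m["region"])
    X=toplane(q,a,z)[:,:2]; print(pn,o,a.tolist(),X.round(4).tolist(),m["region"].sum())
    Y=toplane(q,c,z)[:,:2]; print(cv2.minAreaRect(Y.astype(np.float32)))
im=cv2.resize(p["frame"][180:384,100:370],None,fx=2.9,fy=2.9)
cv2.imwrite("pics/b.png",im[:,:,::-1])
print(toplane(p,[[218,202]],.165-0.0), toplane(p,[[216,198]],.165),toplane(s,[[244,188]],.165))
E
```

```text
top slab [[340, 191], [349, 361], [116, 366], [123, 194]] [[0.6795, -0.1492], [0.385, -0.1472], [0.389, 0.2498], [0.6834, 0.2449]] 29841
((0.5344734787940979, 0.04940870404243469), (0.399408221244812, 0.2984422743320465), 89.58869171142578)
top tray_center [[242, 238], [252, 343], [172, 352], [166, 245]] [[0.5986, 0.0313], [0.4238, 0.0183], [0.4135, 0.1516], [0.59, 0.1629]] 8830
((0.5056749582290649, 0.09072595089673996), (0.180306077003479, 0.1397564560174942), 3.68935227394104)
side slab [[263, 150], [406, 176], [407, 383], [190, 326]] [[0.6818, -0.1456], [0.3874, -0.1413], [0.3977, 0.2664], [0.6722, 0.2697]] 29040
((0.536016583442688, 0.06311693787574768), (0.4205862879753113, 0.29867857694625854), 89.61229705810547)
side tray_center [[283, 207], [388, 222], [394, 298], [270, 277]] [[0.6001, 0.033], [0.4255, 0.0189], [0.4166, 0.1649], [0.5871, 0.1784]] 9012
((0.5072323083877563, 0.09813902527093887), (0.18174926936626434, 0.15374328196048737), 2.788541555404663)
[[0.65594332 0.06770379 0.165     ]] [[0.66250356 0.07083924 0.165     ]] [[0.6590983 0.0671902 0.165    ]]
```

View pics/b.png

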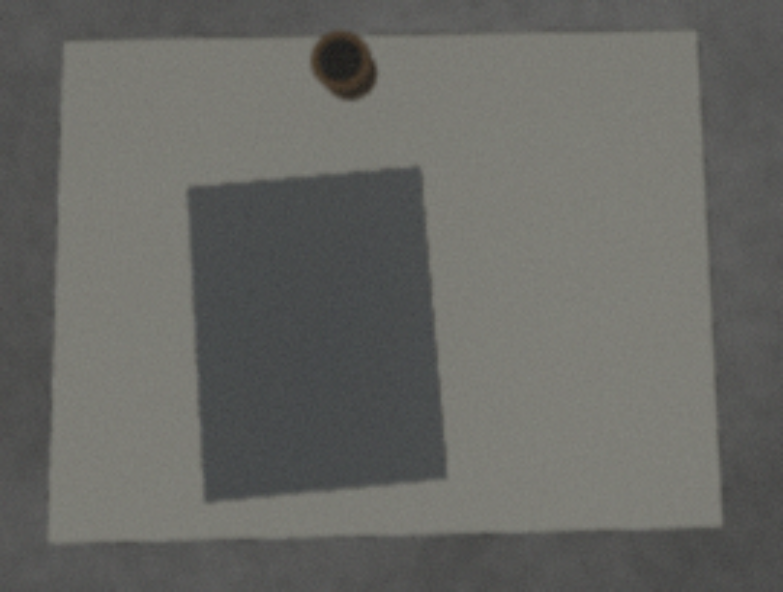

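Call:
{"api": "move_arm", "payload": {"rot": [[0, 0, 66], [0, 0, 66], [0, 0, 66], [0, 0, 66], [0, 0, 66], [0, 0, 66], [0, 0, 66], [0, 0, 66], [0, 0, 66], [0, 0, 66]], "slide": [[0.283, 0.472, -0.03], [0.283, 0.472, -0.03], [0.283, 0.472, -0.03], [0.283, 0.472, -0.03], [0.283, 0.472, -0.03], [0.283, 0.472, -0.03], [0.283, 0.472, -0.03], [0.283, 0.472, -0.03], [0.283, 0.472, -0.03], [0.283, 0.472, -0.03]], "hand": [1, 1, 1, 1, 1, 1, 1, 1, 1, 1]}}

```text
t: 1.73
ee_pos: [0.4378, -0.144, 0.2042]
tcp_rot: [[0.001, 1.0, 0.005], [-0.001, 0.005, -1.0], [-1.0, 0.001, 0.001]]
wrist_force: [1.0, -0.4, 0.2]
width: 0.093
```

Run:
```python
from workcell import env
print([a for a in dir(env) if a[0]!='_'])
s=env.observe(); print(s["t"],s["joints"].tolist(),s["ee_pos"].tolist(),s["tcp_rot"].tolist())
```

```text
['MotionError', 'capture', 'finish_job', 'look_for', 'masks_of', 'observe', 'tip_reach']
1.7333 [-0.560486210650778, 0.11425404476620996, 1.772421109189122, -9.368490928704573e-05, 1.2539523506065409, -0.5657240297073868] [0.4378285399050103, -0.14401561529378465, 0.2042307470564372] [[0.0007701553417221623, 0.9999858341976023, 0.0052667129098685535], [-0.0005884729833728402, 0.005267166769343267, -0.9999859552282581], [-0.9999995302800384, 0.0007670452068075478, 0.0005925211838040017]]
```

Call:
{"api": "move_arm", "payload": {"rot": [[0, 0, 0], [0, 0, 0], [0, 0, 0], [0, 0, 0], [0, 0, 0]], "slide": [[0.068, 0.11, 0], [0.068, 0.11, 0], [0.068, 0.11, -0.03], [0.068, 0.11, -0.05], [0.068, 0.11, -0.05]], "hand": [1, 1, 1, 1, 1]}}

```text
t: 2.15
ee_pos: [0.5033, -0.0324, 0.1498]
tcp_rot: [[-0.007, 1.0, 0.003], [0.003, 0.003, -1.0], [-1.0, -0.007, -0.003]]
wrist_force: [-1.0, 0.5, -0.4]
width: 0.0927
```

Run:
```python
from workcell import env
import cv2
from scipy.spatial.transform import Rotation as Ro
s=env.observe(); print(s["t"],s["joints"].tolist(),s["ee_pos"].tolist(),s["tcp_rot"].tolist(),s["joint_velocities"].round(3))
p=env.capture("side");cv2.imwrite("pics/c.png",p["frame"][:,:,::-1])
s=env.observe(); print(s["t"],s["joints"].tolist(),s["ee_pos"].tolist())
```

```text
2.15 [-0.28618802285472905, 0.24913052370465114, 1.7480823711230173, 0.0007010161654770846, 1.1517002890781307, -0.28951247516817463] [0.5033306721479001, -0.03237595135310306, 0.1497880429320923] [[-0.006841861668459212, 0.9999720109107485, 0.0030275937678487393], [0.0026808249401151646, 0.0030459959312609856, -0.9999917675093266], [-0.9999730006887937, -0.006833688894015425, -0.0027015901890710243]] [-0.059 -0.05  -0.031 -0.03   0.104 -0.045]
2.2 [-0.2888576479995237, 0.24672225185186497, 1.7458818148633062, -0.00021113417921892947, 1.1548605123579454, -0.29093611045856005] [0.5034762558179514, -0.03410104711521198, 0.15177518455880595]
```

View pics/c.png

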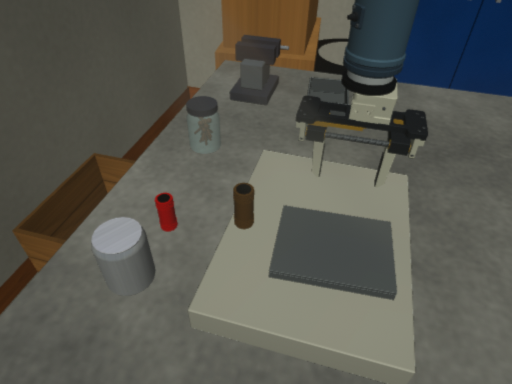

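Run:
```python
import numpy as np
from scipy.optimize import least_squares
D=[([-1.35577634,.259366361,1.53604115],[.22308908,-.50216,.22582196]),
([-0.5604862,.114254,1.7724211],[.43782854,-.14401562,.20423075]),
([-0.288857647,.24672225,1.74588],[.50347625,-.034101,.151775])]
A=[];b=[]
for q,p in D:
    c,s=np.cos(q[0]),np.sin(q[0]); print("lat",-p[0]*s+p[1]*c)
    r=p[0]*c+p[1]*s
    A+= [[np.sin(q[1]),np.sin(q[1]+q[2]),0],[np.cos(q[1]),np.cos(q[1]+q[2]),1]]; b+=[r,p[2]]
x,res,_,_=np.linalg.lstsq(np.array(A),np.array(b),rcond=None);print(x,np.array(A)@x-b)
```

```text
lat 0.11080746357562618
lat 0.11076804527514393
lat 0.11073073603416214
[ 0.5188376   0.40856233 -0.18434986] [-6.83127590e-03  3.14055172e-04  1.00806972e-04 -4.64336892e-05
  7.13521118e-03 -2.67621483e-04]
```

Call:
{"api": "move_arm", "payload": {"rot": [[0, 0, 0], [0, 0, 0], [0, 0, 0], [0, 0, 0], [0, 0, 0], [0, 0, 0], [0, 0, 0], [0, 0, 0]], "slide": [[0, 0, -0.025], [0, 0, -0.046], [0, 0.015, -0.048], [0, 0.03, -0.048], [0, 0.04, -0.048], [0, 0.05, -0.048], [0, 0.06, -0.048], [0, 0.07, -0.048]], "hand": [1, 1, 1, 1, 1, 1, 1, 1]}}

```text
t: 2.87
ee_pos: [0.5059, 0.0336, 0.1071]
tcp_rot: [[0.002, 1.0, -0.002], [-0.002, -0.002, -1.0], [-1.0, 0.002, 0.002]]
wrist_force: [-0.6, -4.8, 1.6]
width: 0.0928
```

Run:
```python
from workcell import env
import cv2
s=env.observe(); print(s["ee_pos"],s["wrist_force"])
p=env.capture("side");cv2.imwrite("pics/d.png",cv2.resize(p["frame"][100:384,180:460],None,fx=2.1,fy=2.1)[:,:,::-1])
```

```text
[0.5058933  0.03359395 0.10713961] [-0.63687153 -4.84410885  1.62878149]
```

View pics/d.png

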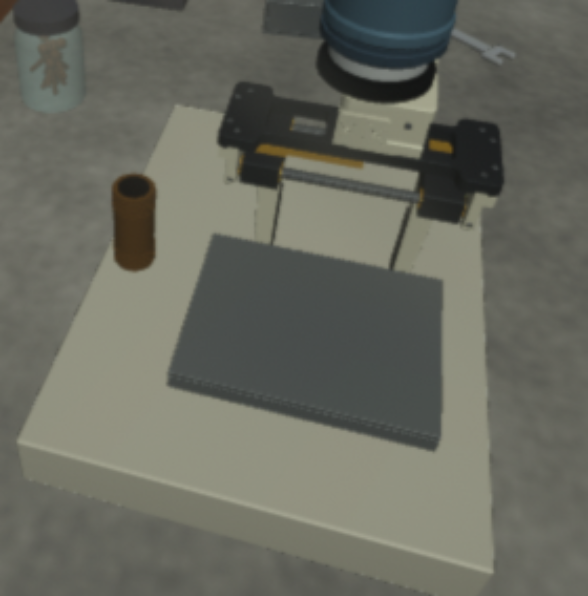

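Call:
{"api": "move_arm", "payload": {"rot": [[0, 0, 0], [0, 0, 0], [0, 0, 0], [0, 0, 0], [0, 0, 0], [0, 0, 0], [0, 0, 0], [0, 0, 0], [0, 0, 0], [0, 0, 0]], "slide": [[0, 0.01, -0.002], [0, 0.02, -0.002], [0, 0.03, -0.002], [0, 0.04, -0.002], [0, 0.05, -0.002], [0, 0.06, -0.002], [0, 0.07, -0.002], [0, 0.08, -0.002], [0, 0.09, -0.002], [0, 0.095, -0.002]], "hand": [1, 1, 1, 1, 1, 1, 1, 1, 1, 1]}}

```text
t: 3.75
ee_pos: [0.5054, 0.13, 0.1045]
tcp_rot: [[0.001, 1.0, -0.0], [-0.0, -0.0, -1.0], [-1.0, 0.001, 0.0]]
wrist_force: [-0.5, -6.2, 3.8]
width: 0.0928
```

```bash
cat > tr.py <<'E'
from workcell import env
from h import *
import sys
def look(tag,z=.108,cams=("top","side")):
    s=env.observe(); print(round(s["t"],2),s["joints"].round(4).tolist(),s["ee_pos"].round(4),s["wrist_force"].round(1),s["width"].round(4))
    for n in cams:
        p=env.capture(n); cv2.imwrite(f"pics/{tag}_{n}.png",p["frame"][:,:,::-1])
        for m in env.masks_of("tray_center",p)[:1]:
            a,c=quad(m["region"]); print(n,m["confidence"],a.tolist(),toplane(p,a,z)[:,:2].round(4).tolist(),cv2.minAreaRect(toplane(p,c,z)[:,:2].astype(np.float32)))
if __name__=="__main__": look(sys.argv[1])
E
python3 tr.py e
```

```text
Traceback (most recent call last):
  File "tr.py", line 10, in <module>
    if __name__=="__main__": look(sys.argv[1])
                             ~~~~^^^^^^^^^^^^^
  File "tr.py", line 5, in look
    s=env.observe(); print(round(s["t"],2),s["joints"].round(4).tolist(),s["ee_pos"].round(4),s["wrist_force"].round(1),s["width"].round(4))
                                                                                                                        ^^^^^^^^^^^^^^^^
AttributeError: 'float' object has no attribute 'round'
```

```bash
python3 -c "
import cv2,numpy as np
cv2.imwrite('pics/e2.png',np.hstack([cv2.imread('pics/e_top.png')[:,:400],cv2.imread('pics/e_side.png')[:,112:]]))"
```

```text
[ WARN:0@0.016] global loadsave.cpp:275 findDecoder imread_('pics/e_top.png'): can't open/read file: check file path/integrity
Traceback (most recent call last):
TypeError: 'NoneType' object is not subscriptable
```

```bash
sed -i 's/s\["width"\].round(4)/round(s["width"],4)/' tr.py; python3 tr.py e;python3 -c "
import cv2,numpy as np
cv2.imwrite('pics/e2.png',np.hstack([cv2.imread('pics/e_top.png')[:,:400],cv2.imread('pics/e_side.png')[:,112:]]))"
```

```text
3.75 [0.0381, 0.3251, 1.7684, -0.0004, 1.0471, 0.0387] [0.5054 0.13   0.1045] [-0.5 -6.2  3.8] 0.0928
top 0.87 [[147, 241], [153, 282], [100, 299], [100, 243]] [[0.5977, 0.1957], [0.5281, 0.1845], [0.5024, 0.2734], [0.5963, 0.2764]] ((0.5508619546890259, 0.23019611835479736), (0.09762343764305115, 0.09469345211982727), 0.008178017102181911)
side 0.83 [[268, 255], [390, 283], [390, 383], [240, 347]] [[0.5994, 0.141], [0.422, 0.1414], [0.4216, 0.2803], [0.5977, 0.2869]] ((0.5119386911392212, 0.2136114537715912), (0.18032720685005188, 0.14862045645713806), 0.1471208930015564)
```

View pics/e2.png

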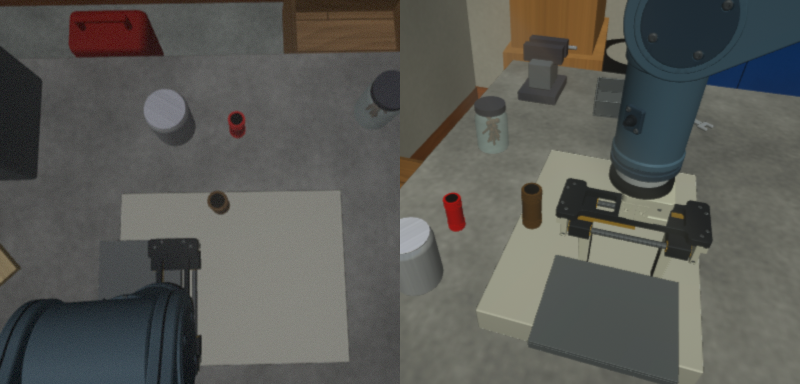

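Call:
{"api": "move_arm", "payload": {"rot": [[0, 0, 0], [0, 0, 0], [0, 0, 0], [0, 0, 0], [0, 0, 0], [0, 0, 0]], "slide": [[0, 0.004, 0], [0, 0.008, 0], [0, 0.009, 0], [0, 0, 0], [0, -0.03, 0.03], [0, -0.03, 0.07]], "hand": [1, 1, 1, 1, 1, 1]}}

```text
t: 4.45
ee_pos: [0.5024, 0.096, 0.1712]
tcp_rot: [[-0.009, 1.0, -0.002], [-0.001, -0.002, -1.0], [-1.0, -0.009, 0.001]]
wrist_force: [1.7, 0.2, -0.1]
width: 0.093
```

```bash
python3 tr.py f
python3 - <<'E'
import numpy as np
from scipy.optimize import least_squares
D=[([-1.35577634,.259366361,1.53604115],[.22308908,-.50216,.22582196]),
([-0.5604862,.114254,1.7724211],[.43782854,-.14401562,.20423075]),
([-0.288857647,.24672225,1.74588],[.50347625,-.034101,.151775]),
([0.0381, 0.3251, 1.7684],[.5054,.13,.1045])]
A=[];b=[]
for q,p in D:
    c,s=np.cos(q[0]),np.sin(q[0])
    r=p[0]*c+p[1]*s; S=q[1]+q[2]
    A+= [[np.sin(q[1]),np.sin(S),0,np.cos(S),1],[np.cos(q[1]),np.cos(S),1,-np.sin(S),0]]; b+=[r,p[2]]
for k in ([0,1,2,3],[0,1,2,4],[0,1,2,3,4]):
    AA=np.array(A)[:,k];x=np.linalg.lstsq(AA,np.array(b),rcond=None)[0];print(k,x,(AA@x-b).round(5))
E
```

```text
4.45 [-0.0284, 0.2412, 1.7009, -0.0017, 1.2083, -0.0259] [0.5024 0.096  0.1712] [ 1.7  0.2 -0.1] 0.093
top 0.73 [[160, 240], [169, 289], [95, 311], [95, 242]] [[0.5988, 0.1733], [0.5157, 0.1572], [0.483, 0.2811], [0.5983, 0.2851]] ((0.5419356822967529, 0.22109240293502808), (0.11795247346162796, 0.13046398758888245), 0.9059662818908691)
side 0.76 [[389, 288], [389, 383], [237, 351], [265, 259]] [[0.4233, 0.1503], [0.4227, 0.2806], [0.5997, 0.2925], [0.6019, 0.1495]] ((0.5120174884796143, 0.22097671031951904), (0.14858177304267883, 0.18030314147472382), 89.82495880126953)
[0, 1, 2, 3] [ 0.53121714  0.42557903 -0.13549591  0.05877704] [-1.60e-04  4.00e-05 -5.70e-04 -5.00e-05  1.62e-03 -0.00e+00 -9.00e-04
  1.00e-05]
[0, 1, 2, 4] [ 0.48794434  0.42250491 -0.14908887 -0.00823384] [-0.0094   0.00261  0.0016   0.00019  0.00408 -0.00067  0.00372 -0.00213]
[0, 1, 2, 3, 4] [ 5.31085526e-01  4.25322228e-01 -1.35412963e-01  5.88288185e-02
  2.90553866e-04] [-1.60e-04  1.00e-05 -5.60e-04 -7.00e-05  1.62e-03  1.00e-05 -9.00e-04
  5.00e-05]
```

Call:
{"api": "move_arm", "payload": {"rot": [[0, 0, 0], [0, 0, 0], [-7, 0, 0], [-14, 0, 0], [-21, 0, 0], [-28, 0, 0], [-35, 0, 0], [-40, 0, 0], [-40, 0, 0]], "slide": [[0, 0, 0.04], [0, 0.02, 0.08], [0, 0.05, 0.12], [0, 0.08, 0.15], [0, 0.1, 0.18], [0, 0.1, 0.18], [0, 0.1, 0.18], [0, 0.1, 0.18], [0, 0.1, 0.18]], "hand": [1, 1, 1, 1, 1, 1, 1, 1, 1]}}

```text
t: 5.4
ee_pos: [0.5039, 0.2018, 0.3486]
tcp_rot: [[-0.003, 1.0, 0.01], [-0.648, 0.005, -0.761], [-0.762, -0.009, 0.648]]
wrist_force: [0.9, 0.3, -1.2]
width: 0.0928
```

```bash
cat > kin.py <<'E'
import numpy as np
from scipy.spatial.transform import Rotation as Ro
from scipy.optimize import least_squares
L2,L3,H,E,LAT=.53121714,.42557903,-.13549591,.05877704,.11077
PAR=dict(Lt=.3,s4=1)
lo=np.array([-3.14,-.91,.19,-1.22,.22,-3.12]);hi=np.array([3.14,2.08,2.58,4.36,2.71,3.12])
def fk(q,Lt=None,s4=None):
    Lt=PAR['Lt'] if Lt is None else Lt; s4=PAR['s4'] if s4 is None else s4
    R1=Ro.from_euler('z',q[0]); S=q[1]+q[2]
    w=R1.apply([L2*np.sin(q[1])+L3*np.sin(S)+E*np.cos(S),LAT,H+Lt+L2*np.cos(q[1])+L3*np.cos(S)-E*np.sin(S)])
    # frame z along forearm, y lateral
    F=R1*Ro.from_euler('y',S)*Ro.from_euler('z',s4*q[3])*Ro.from_euler('y',q[4])*Ro.from_euler('z',q[5])
    # tool x = z_F ; tool y at q6=0,down: radial = -x_F
    M=F.as_matrix(); T=np.c_[M[:,2],-M[:,0],-M[:,1]]
    return w+Lt*T[:,0],T
def ik(p,T,q0s=None,n=40,seed=0):
    rng=np.random.default_rng(seed); out=[]
    def f(q):
        a,b=fk(q); return np.r_[(a-p)*5,(b-T).ravel()]
    for k in range(n):
        q0=lo+(hi-lo)*rng.random(6) if q0s is None else q0s
        r=least_squares(f,q0,bounds=(lo,hi))
        if r.cost<1e-8 and not any(np.abs(r.x-o).max()<.01 for o in out): out.append(r.x)
        if q0s is not None: break
    return out
E
python3 - <<'E'
from workcell import env
from kin import *
s=env.observe(); q=s["joints"];print(s["t"],q.round(4),s["ee_pos"]);print(s["tcp_rot"].round(3))
for s4 in(1,-1):
    p,T=fk(q,.3,s4); print(s4,T.round(3))
    for Lt in np.arange(.1,.5,.04): print(Lt,(fk(q,Lt,s4)[0]-s["ee_pos"]).round(3))
E
```

```text
5.4 [ 0.5432  0.454   1.1637 -0.6189  1.8775  0.4509] [0.50388587 0.20181717 0.34860266]
[[-0.003  1.     0.01 ]
 [-0.648  0.005 -0.761]
 [-0.762 -0.009  0.648]]
1 [[-0.003  1.     0.01 ]
 [-0.648  0.005 -0.761]
 [-0.762 -0.009  0.648]]
0.1 [-0.     0.167 -0.061]
0.14 [-0.001  0.141 -0.052]
0.18000000000000002 [-0.001  0.115 -0.042]
0.22000000000000003 [-0.001  0.089 -0.033]
0.26 [-0.001  0.063 -0.023]
0.30000000000000004 [-0.001  0.037 -0.014]
0.3400000000000001 [-0.001  0.011 -0.004]
0.38 [-0.001 -0.015  0.005]
0.42000000000000004 [-0.002 -0.041  0.015]
0.4600000000000001 [-0.002 -0.066  0.024]
-1 [[-0.575  0.817  0.046]
 [ 0.299  0.263 -0.917]
 [-0.762 -0.514 -0.395]]
0.1 [-0.058  0.262 -0.061]
0.14 [-0.081  0.274 -0.052]
0.18000000000000002 [-0.104  0.285 -0.042]
0.22000000000000003 [-0.127  0.297 -0.033]
0.26 [-0.15   0.309 -0.023]
0.30000000000000004 [-0.173  0.321 -0.014]
0.3400000000000001 [-0.196  0.333 -0.004]
0.38 [-0.219  0.345  0.005]
0.42000000000000004 [-0.242  0.357  0.015]
0.4600000000000001 [-0.265  0.369  0.024]
```

```bash
sed -i 's/Lt=.3,/Lt=.357,/' kin.py
cat > chk.py <<'E'
from kin import *
def Tm(x,y): x=np.array(x,float)/np.linalg.norm(x); y=np.array(y,float);y-=x*(x@y);y/=np.linalg.norm(y); return np.c_[x,y,np.cross(x,y)]
for name,sg,yy in (("left",-1,.27),("right",1,-.17)):
  for dx in (-.4,-.2,0,.2,.4):
   for ys in (1,-1):
    for z in (.099,.3):
      T=Tm([dx,sg,0],[0,0,ys]); s=ik(np.array([.51,yy,z]),T,n=12)
      print(name,dx,ys,z,[x.round(2).tolist() for x in s])
E
python3 chk.py
```

```text
left -0.4 1 0.099 [[0.63, 1.35, 0.68, -0.96, 2.43, 2.32]]
left -0.4 1 0.3 [[0.63, 1.1, 0.71, -1.2, 2.53, 2.01]]
left -0.4 -1 0.099 [[0.63, 1.35, 0.68, -0.96, 2.43, -0.82]]
left -0.4 -1 0.3 [[0.63, 1.1, 0.71, -1.2, 2.53, -1.13]]
left -0.2 1 0.099 [[0.69, 1.28, 0.84, -1.0, 2.29, 2.34]]
left -0.2 1 0.3 [[0.69, 1.04, 0.86, -1.2, 2.39, 2.06]]
left -0.2 -1 0.099 [[0.69, 1.28, 0.84, -1.0, 2.29, -0.8]]
left -0.2 -1 0.3 [[0.69, 1.04, 0.86, -1.2, 2.39, -1.08]]
left 0 1 0.099 [[0.75, 1.22, 1.01, -1.05, 2.14, 2.38]]
left 0 1 0.3 [[0.75, 0.96, 1.03, -1.21, 2.24, 2.12]]
left 0 -1 0.099 [[0.75, 1.22, 1.01, -1.05, 2.14, -0.76]]
left 0 -1 0.3 [[0.75, 0.96, 1.03, -1.21, 2.24, -1.03]]
left 0.2 1 0.099 [[0.81, 1.15, 1.18, -1.12, 2.0, 2.43]]
left 0.2 1 0.3 []
left 0.2 -1 0.099 [[0.81, 1.15, 1.18, -1.12, 2.0, -0.71]]
left 0.2 -1 0.3 []
left 0.4 1 0.099 [[0.85, 1.1, 1.35, -1.2, 1.87, 2.5]]
left 0.4 1 0.3 []
left 0.4 -1 0.099 [[0.85, 1.1, 1.35, -1.2, 1.87, -0.64]]
left 0.4 -1 0.3 []
right -0.4 1 0.099 [[-0.8, 1.23, 0.98, 0.61, 2.41, -2.67]]
right -0.4 1 0.3 [[-0.8, 0.97, 1.0, 0.81, 2.59, -2.41]]
right -0.4 
[... 317 characters left out ...]
4, 0.87, 2.47, 0.75]]
right 0 1 0.099 [[-0.95, 1.12, 1.27, 0.77, 2.16, -2.65]]
right 0 1 0.3 [[-0.95, 0.84, 1.29, 0.93, 2.33, -2.4]]
right 0 -1 0.099 [[-0.95, 1.12, 1.27, 0.77, 2.16, 0.49]]
right 0 -1 0.3 [[-0.95, 0.84, 1.29, 0.93, 2.33, 0.75]]
right 0.2 1 0.099 [[-1.03, 1.07, 1.43, 0.85, 2.03, -2.68]]
right 0.2 1 0.3 [[-1.03, 0.77, 1.45, 0.98, 2.2, -2.42]]
right 0.2 -1 0.099 [[-1.03, 1.07, 1.43, 0.85, 2.03, 0.46]]
right 0.2 -1 0.3 [[-1.03, 0.77, 1.45, 0.98, 2.2, 0.72]]
right 0.4 1 0.099 [[-1.1, 1.03, 1.59, 0.92, 1.91, -2.73]]
right 0.4 1 0.3 [[-1.1, 0.7, 1.61, 1.04, 2.08, -2.45]]
right 0.4 -1 0.099 [[-1.1, 1.03, 1.59, 0.92, 1.91, 0.41]]
right 0.4 -1 0.3 [[-1.1, 0.7, 1.61, 1.04, 2.08, 0.69]]
```

Call:
{"api": "move_arm", "payload": {"rot": [[7, 0, 0], [14, 0, 0], [21, 0, 0], [28, 0, 0], [35, 0, 0], [42, 0, 0], [49, 0, 0], [56, 0, 0], [60, 0, 0]], "slide": [[0, 0.02, 0.03], [0, 0.04, 0.05], [0, 0.06, 0.07], [0, 0.08, 0.08], [0, 0.1, 0.08], [0, 0.1, 0.08], [0, 0.1, 0.08], [0, 0.1, 0.08], [0, 0.1, 0.08]], "hand": [1, 1, 1, 1, 1, 1, 1, 1, 1]}}

```text
t: 6.15
ee_pos: [0.5057, 0.2977, 0.4349]
tcp_rot: [[0.004, 1.0, -0.004], [0.35, -0.005, -0.937], [-0.937, 0.003, -0.35]]
wrist_force: [0.7, -0.0, -0.3]
width: 0.0931
```

Run:
```python
from workcell import env
import cv2,pickle,numpy as np
p=env.capture("wrist"); pickle.dump(p,open("g.pkl","wb")); cv2.imwrite("pics/g.png",p["frame"][:,:,::-1])
b=p["frame"].astype(float)*2;cv2.imwrite("pics/g2.png",np.clip(b,0,255).astype(np.uint8)[:,:,::-1])
```

```text
(no output)
```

View pics/g2.png

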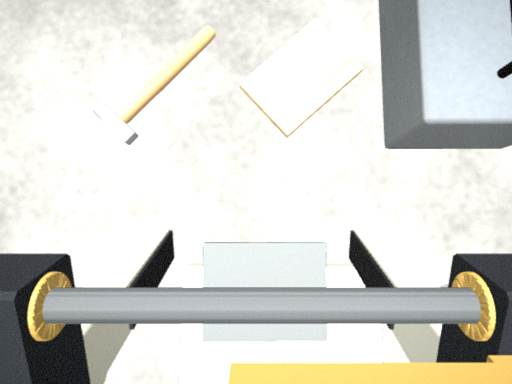

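View pics/a_wrist.png

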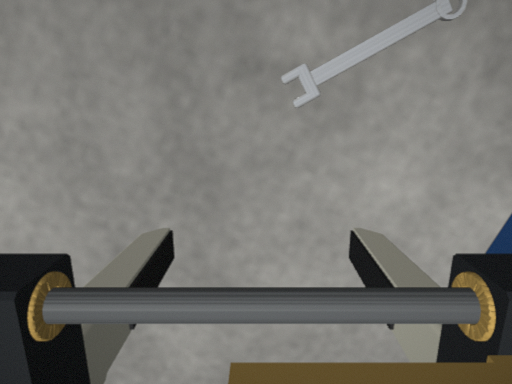

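Run:
```python
import pickle
from h import *
p=pickle.load(open("g.pkl","rb"))
for n,uv in (("board",[[240,88],[288,135],[362,70],[315,15]]),("boxnear",[[385,148],[512,148],[380,10],[425,120]]),("hammer",[[130,140],[95,112],[212,30]]),("trayedge",[[203,243],[326,243]])):
    for z in ((0,.02,.1) if n!="trayedge" else (.108,)): print(n,z,toplane(p,uv,z).round(3)[:,:2].tolist())
t=pickle.load(open("a_top.pkl","rb")); print(toplane(t,[[37,178],[42,80],[38,178]],0).round(3),toplane(t,[[37,178],[42,80]],.15).round(3))
```

```text
board 0 [[0.468, 0.569], [0.556, 0.479], [0.697, 0.603], [0.611, 0.713]]
board 0.02 [[0.469, 0.56], [0.554, 0.473], [0.69, 0.593], [0.607, 0.7]]
board 0.1 [[0.474, 0.526], [0.548, 0.451], [0.665, 0.555], [0.593, 0.646]]
boxnear 0 [[0.734, 0.454], [0.967, 0.453], [0.735, 0.722], [0.81, 0.506]]
boxnear 0.02 [[0.726, 0.449], [0.952, 0.448], [0.728, 0.709], [0.8, 0.5]]
boxnear 0.1 [[0.696, 0.43], [0.891, 0.429], [0.697, 0.655], [0.76, 0.474]]
hammer 0 [[0.266, 0.471], [0.199, 0.524], [0.414, 0.683]]
hammer 0.02 [[0.274, 0.466], [0.209, 0.517], [0.417, 0.671]]
hammer 0.1 [[0.305, 0.444], [0.25, 0.489], [0.429, 0.622]]
trayedge 0.108 [[0.42, 0.287], [0.601, 0.287]]
[[0.734 0.452 0.   ]
 [0.947 0.453 0.   ]
 [0.734 0.45  0.   ]] [[0.705 0.367 0.15 ]
 [0.876 0.368 0.15 ]]
```

Run:
```python
import pickle
from h import *
p=pickle.load(open("a_side.pkl","rb"))
R=cv2.Rodrigues(p["rvec"])[0]; c=-R.T@p["tvec"]; print("cam",c)
w=np.array([.505,.13,.1045+.357]); print(proj(p,w), np.linalg.norm(w-c))
f=K(p)[0,0];print(f, (R@w+p["tvec"])[2])
im=cv2.imread("pics/e_side.png")[0:260,250:512]
cv2.imwrite("pics/e3.png",cv2.resize(im,None,fx=2.2,fy=2.2)*1)
```

```text
cam [0.52963273 0.48432195 0.5442213 ]
[[396.10965119   1.97354884]] 0.36468291765948907
367.28916295427564 0.3073777757059686
```

View pics/e3.png

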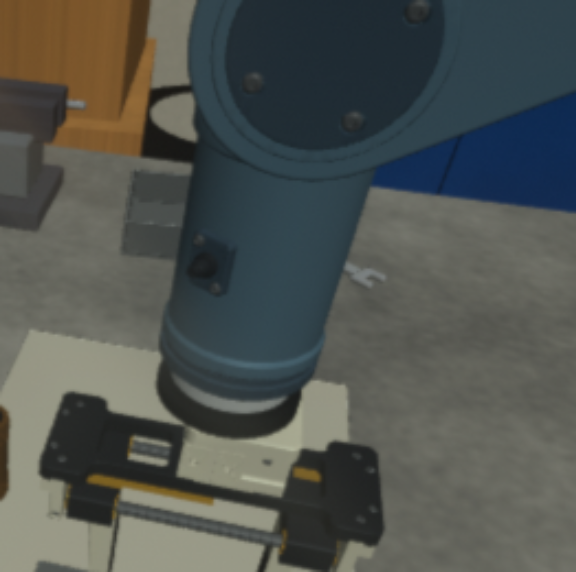

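```bash
cat > plan.py <<'E'
from kin import *
from workcell import env
def Tp(th,ys): # fingers along -y pitched down th deg; tool y down(-1)/up(+1)
    t=np.radians(th); x=np.array([0,-np.cos(t),-np.sin(t)]); y=ys*np.array([0,-np.sin(t),np.cos(t)]); return np.c_[x,y,np.cross(x,y)]
E
python3 - <<'E'
from plan import *
s=env.observe(); q=s["joints"]; R0=s["tcp_rot"]; T=Tp(4,-1)
print("fk err",fk(q)[0]-s["ee_pos"])
rv=Ro.from_matrix(T@R0.T).as_rotvec(degrees=True); print("rotvec",rv,np.linalg.norm(rv))
q0=q
P0=s["ee_pos"];P1=np.array([.51,.31,.24])
for k in range(1,11):
    f=k/10; p=P0+(P1-P0)*f; RR=Ro.from_rotvec(rv*f,degrees=True).as_matrix()@R0
    r=ik(p,RR,q0); print(f,r[0].round(2) if r else None); q0=r[0] if r else q0
for z in(.24,.2,.15,.106): print(z,ik(np.array([.51,.31,z]),T,q0))
for z in(.106,.2,.24): print(z,ik(np.array([.51,.264,z]),T,q0), ik(np.array([.51,.264,z]),Tp(0,1),n=10))
E
```

```text
fk err [-0.00112454 -0.00081145 -0.00025576]
rotvec [-81.13935335  55.17649499  85.54858833] 130.17911210081857
0.1 [0.2  0.3  1.06 0.24 1.87 0.13]
0.2 [0.28 0.43 0.92 0.12 2.02 0.06]
0.3 [ 0.36  0.55  0.8  -0.02  2.15 -0.04]
0.4 [ 0.43  0.67  0.7  -0.17  2.27 -0.17]
0.5 [ 0.5   0.77  0.64 -0.35  2.35 -0.33]
0.6 [ 0.56  0.86  0.61 -0.54  2.39 -0.51]
0.7 [ 0.63  0.93  0.63 -0.72  2.39 -0.67]
0.8 [ 0.68  0.98  0.7  -0.88  2.36 -0.81]
0.9 [ 0.74  1.02  0.79 -1.01  2.31 -0.91]
1.0 [ 0.78  1.05  0.91 -1.13  2.24 -0.99]
0.24 [array([ 0.78495426,  1.05435683,  0.91385054, -1.12503906,  2.24352715,
       -0.98631332])]
0.2 [array([ 0.78495426,  1.10038283,  0.91856916, -1.08969953,  2.22083604,
       -0.9287904 ])]
0.15 [array([ 0.78495426,  1.16278859,  0.91312298, -1.05274121,  2.19353902,
       -0.86662085])]
0.106 [array([ 0.78495426,  1.22191249,  0.89781095, -1.02624403,  2.17133681,
       -0.82048391])]
0.106 [array([ 0.7441383 ,  1.16488454,  1.04283717, -1.01292834,  2.09638082,
       -0.75282982])] [array([ 0.74494216,  1.20182193,  1.0280729 , -1.05669533,  2.13640923,
        2.38237383])]
0.2 [array([ 0.7441383 ,  1.0389794 ,  1.06218349, -1.06969543,  2.1502621 ,
       -0.86087548])] [array([ 0.74494216,  1.07178787,  1.05858325, -1.11556453,  2.18282872,
        2.27647324])]
0.24 [array([ 0.7441383 ,  0.99059657,  1.05777857, -1.10108636,  2.17489863,
       -0.91713302])] [array([ 0.74494216,  1.02142178,  1.05886654, -1.14812132,  2.20411999,
        2.22066277])]
```

Call:
{"api": "move_arm", "payload": {"rot": [[-40.6, 27.6, 42.8], [-40.6, 27.6, 42.8], [-40.6, 27.6, 42.8], [-40.6, 27.6, 42.8], [-40.6, 27.6, 42.8], [-40.6, 27.6, 42.8], [-40.6, 27.6, 42.8], [-40.6, 27.6, 42.8], [-40.6, 27.6, 42.8], [-40.6, 27.6, 42.8]], "slide": [[0.002, 0.006, -0.01], [0.002, 0.006, -0.02], [0.002, 0.006, -0.03], [0.002, 0.006, -0.04], [0.002, 0.006, -0.05], [0.002, 0.006, -0.06], [0.002, 0.006, -0.07], [0.002, 0.006, -0.08], [0.002, 0.006, -0.09], [0.002, 0.006, -0.1]], "hand": [1, 1, 1, 1, 1, 1, 1, 1, 1, 1]}}

```text
t: 7.03
ee_pos: [0.5066, 0.3075, 0.3286]
tcp_rot: [[-0.398, 0.638, 0.66], [-0.511, 0.443, -0.737], [-0.762, -0.63, 0.15]]
wrist_force: [-0.0, 0.4, -1.3]
width: 0.093
```

```bash
cat > to.py <<'E'
from plan import *
import sys
def need(P,T):
    s=env.observe(); print(round(s["t"],2),"q",s["joints"].round(2),"p",s["ee_pos"].round(4),"F",s["wrist_force"].round(1),"w",round(s["width"],4))
    print("slide",(np.array(P)-s["ee_pos"]).round(4),"rot",Ro.from_matrix(T@s["tcp_rot"].T).as_rotvec(degrees=True).round(1))
E
python3 -c "
from to import *
need([.51,.31,.22],Tp(4,-1))"
```

```text
7.03 q [ 0.51  0.78  0.65 -0.36  2.34 -0.33] p [0.5066 0.3075 0.3286] F [-0.   0.4 -1.3] w 0.093
slide [ 0.0034  0.0025 -0.1086] rot [-39.9  27.   41.9]
```

Call:
{"api": "move_arm", "payload": {"rot": [[-39.9, 27, 41.9], [-39.9, 27, 41.9], [-39.9, 27, 41.9], [-39.9, 27, 41.9], [-39.9, 27, 41.9], [-39.9, 27, 41.9], [-39.9, 27, 41.9], [-39.9, 27, 41.9], [-39.9, 27, 41.9], [-39.9, 27, 41.9]], "slide": [[0.003, 0.003, -0.01], [0.003, 0.003, -0.02], [0.003, 0.003, -0.03], [0.003, 0.003, -0.04], [0.003, 0.003, -0.05], [0.003, 0.003, -0.06], [0.003, 0.003, -0.07], [0.003, 0.003, -0.08], [0.003, 0.003, -0.09], [0.003, 0.003, -0.108]], "hand": [1, 1, 1, 1, 1, 1, 1, 1, 1, 1]}}

```text
t: 7.87
ee_pos: [0.5083, 0.3082, 0.2238]
tcp_rot: [[0.001, 0.001, 1.0], [-0.997, 0.075, 0.001], [-0.075, -0.997, 0.001]]
wrist_force: [-0.7, -0.3, -0.3]
width: 0.0926
```

```bash
python3 -c "
from to import *
need([.51,.31,.106],Tp(4,-1))
import tr; tr.look('i')"
python3 -c "
import cv2,numpy as np
cv2.imwrite('pics/i2.png',np.hstack([cv2.imread('pics/i_top.png')[:,:400],cv2.imread('pics/i_side.png')[:,112:]]))"
```

```text
7.87 q [ 0.79  1.06  0.93 -1.1   2.23 -0.95] p [0.5083 0.3082 0.2238] F [-0.7 -0.3 -0.3] w 0.0926
slide [ 0.0017  0.0018 -0.1178] rot [-0.3  0.  -0.1]
7.87 [0.7867, 1.0634, 0.9327, -1.0993, 2.2283, -0.9501] [0.5083 0.3082 0.2238] [-0.7 -0.3 -0.3] 0.0926
top 0.7 [[175, 239], [175, 345], [93, 349], [96, 242]] [[0.5999, 0.1474], [0.4244, 0.1467], [0.4221, 0.2824], [0.5982, 0.2834]] ((0.5105687975883484, 0.21477466821670532), (0.1425405889749527, 0.17949259281158447), 89.9874038696289)
side 0.76 [[265, 261], [388, 287], [389, 383], [239, 353]] [[0.601, 0.153], [0.4246, 0.149], [0.4227, 0.2806], [0.5967, 0.2942]] ((0.5120712518692017, 0.21962809562683105), (0.18025507032871246, 0.14833322167396545), 0.8246389627456665)
```

View pics/i2.png

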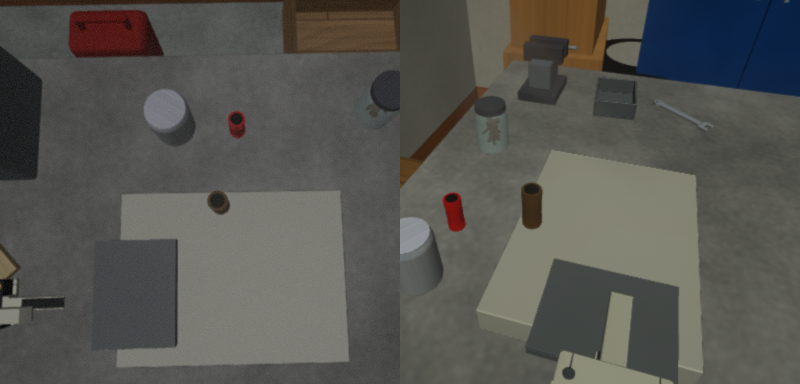

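Call:
{"api": "move_arm", "payload": {"rot": [[0, 0, 0], [0, 0, 0], [0, 0, 0], [0, 0, 0], [0, 0, 0], [0, 0, 0]], "slide": [[0.002, 0.002, -0.025], [0.002, 0.002, -0.05], [0.002, 0.002, -0.075], [0.002, 0.002, -0.095], [0.002, 0.002, -0.112], [0.002, 0.002, -0.116]], "hand": [1, 1, 1, 1, 1, 1]}}

```text
t: 8.57
ee_pos: [0.5127, 0.3092, 0.1086]
tcp_rot: [[-0.006, 0.007, 1.0], [-0.997, 0.08, -0.007], [-0.08, -0.997, 0.006]]
wrist_force: [0.1, 1.2, -0.3]
width: 0.0927
```

```bash
python3 -c "
from to import *
need([.51,.264,.106],Tp(4,-1))
"
```

```text
8.57 q [ 0.78  1.21  0.9  -1.02  2.17 -0.82] p [0.5127 0.3092 0.1086] F [ 0.1  1.2 -0.3] w 0.0927
slide [-0.0027 -0.0452 -0.0026] rot [-0.6  0.4  0.4]
```

Advance to the tray, then close lightly.

Call:
{"api": "move_arm", "payload": {"rot": [[0, 0, 0], [0, 0, 0], [0, 0, 0], [0, 0, 0], [0, 0, 0]], "slide": [[-0.002, -0.012, -0.002], [-0.002, -0.024, -0.002], [-0.002, -0.036, -0.002], [-0.002, -0.045, -0.002], [-0.002, -0.045, -0.002]], "hand": [1, 1, 1, 1, 1]}}

```text
t: 8.98
ee_pos: [0.5111, 0.2639, 0.11]
tcp_rot: [[-0.006, 0.01, 1.0], [-0.997, 0.081, -0.007], [-0.081, -0.997, 0.009]]
wrist_force: [-0.1, -0.9, 0.0]
width: 0.0933
```

```bash
python3 -c "
from to import *
need([.51,.264,.106],Tp(4,-1))
import tr; tr.look('j')"
python3 -c "
import cv2,numpy as np
cv2.imwrite('pics/j2.png',np.hstack([cv2.imread('pics/j_top.png')[:,:400],cv2.imread('pics/j_side.png')[:,112:]]))"
```

```text
8.98 q [ 0.74  1.15  1.04 -1.    2.1  -0.75] p [0.5111 0.2639 0.11  ] F [-0.1 -0.9  0. ] w 0.0933
slide [-0.0011  0.0001 -0.004 ] rot [-0.7  0.5  0.4]
8.98 [0.7426, 1.1548, 1.0425, -1.0047, 2.0969, -0.7468] [0.5111 0.2639 0.11  ] [-0.1 -0.9  0. ] 0.0933
top 0.64 [[176, 239], [175, 347], [91, 349], [95, 242]] [[0.5998, 0.1457], [0.4213, 0.1467], [0.4222, 0.2857], [0.5983, 0.2851]] ((0.5105428695678711, 0.2156972885131836), (0.18249188363552094, 0.14406521618366241), 0.17968019843101501)
side 0.67 [[265, 261], [389, 287], [389, 383], [239, 352]] [[0.601, 0.153], [0.4233, 0.1486], [0.4227, 0.2806], [0.5971, 0.293]] ((0.5122610926628113, 0.2205079197883606), (0.17857541143894196, 0.14659526944160461), 0.2569311559200287)
```

View pics/j2.png

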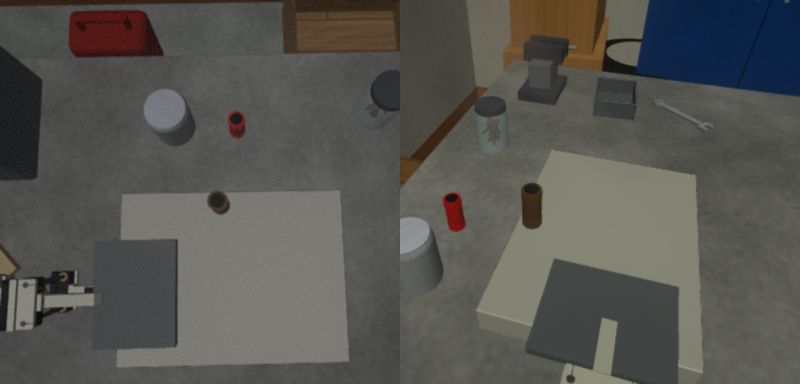

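Call:
{"api": "move_arm", "payload": {"rot": [[0, 0, 0], [0, 0, 0], [0, 0, 0], [0, 0, 0], [0, 0, 0], [0, 0, 0], [0, 0, 0], [0, 0, 0], [0, 0, 0], [0, 0, 0]], "slide": [[0, 0, -0.002], [0, 0, -0.002], [0, 0, -0.002], [0, 0, -0.002], [0, 0, -0.002], [0, 0, -0.002], [0, 0, -0.002], [0, 0, -0.002], [0, 0, -0.002], [0, 0, -0.002]], "hand": [0.6, 0.45, 0.35, 0.3, 0.25, 0.2, 0.15, 0.1, 0.1, 0.1], "force": 15}}

```text
t: 10.02
ee_pos: [0.5102, 0.2652, 0.1058]
tcp_rot: [[-0.004, 0.007, 1.0], [-0.997, 0.08, -0.005], [-0.08, -0.997, 0.006]]
wrist_force: [0.5, 0.8, -2.4]
width: 0.031
```

Call:
{"api": "move_arm", "payload": {"rot": [[0, 0, 0], [0, 0, 0], [0, 0, 0], [0, 0, 0]], "slide": [[0, 0, 0], [0, 0, 0], [0, 0, 0], [0, 0, 0]], "hand": [0, 0, 0, 0], "force": 60}}

```text
t: 10.35
ee_pos: [0.5101, 0.2651, 0.1065]
tcp_rot: [[-0.004, 0.007, 1.0], [-0.997, 0.078, -0.005], [-0.078, -0.997, 0.007]]
wrist_force: [0.3, 1.0, 1.2]
width: 0.0175
```

```bash
python3 -c "
from to import *
need([.51,.264,.21],Tp(4,-1))
import tr; tr.look('k')"
python3 -c "
import cv2,numpy as np
cv2.imwrite('pics/k2.png',np.hstack([cv2.imread('pics/k_top.png')[:,:400],cv2.imread('pics/k_side.png')[:,112:]]))"
```

```text
10.35 q [ 0.75  1.16  1.04 -1.    2.1  -0.75] p [0.5101 0.2651 0.1065] F [0.3 1.  1.2] w 0.0175
slide [-1.000e-04 -1.100e-03  1.035e-01] rot [-0.5  0.4  0.3]
10.35 [0.7452, 1.1611, 1.041, -1.0043, 2.0969, -0.7454] [0.5101 0.2651 0.1065] [0.3 1.  1.2] 0.0175
top 0.57 [[176, 240], [176, 345], [92, 351], [95, 242]] [[0.5981, 0.1457], [0.4244, 0.1451], [0.419, 0.2839], [0.5983, 0.2851]] ((0.5096420049667358, 0.2158973515033722), (0.1812540590763092, 0.14447098970413208), 0.17968721687793732)
side 0.61 [[265, 260], [387, 285], [392, 382], [239, 349]] [[0.6014, 0.1513], [0.426, 0.146], [0.4194, 0.2786], [0.5982, 0.2896]] ((0.5111615657806396, 0.21804198622703552), (0.14587005972862244, 0.18366804718971252), 89.9290542602539)
```

View pics/k2.png

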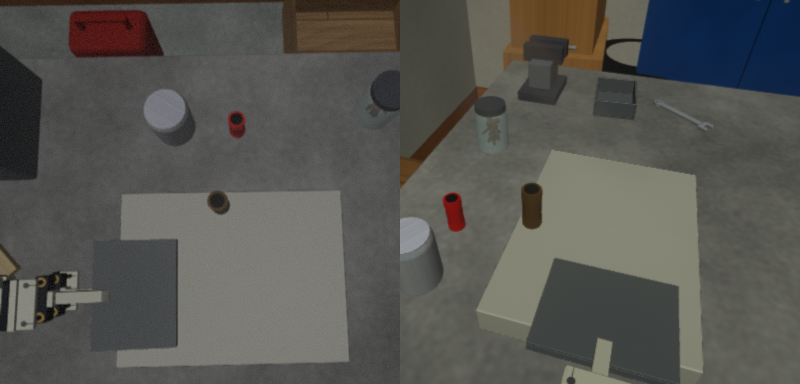

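Call:
{"api": "move_arm", "payload": {"rot": [[0, 0, 0], [0, 0, 0], [0, 0, 0], [0, 0, 0], [0, 0, 0], [0, 0, 0], [0, 0, 0]], "slide": [[0, 0, 0.01], [0, 0, 0.03], [0, 0, 0.05], [0, 0, 0.075], [0, 0, 0.1], [0, 0, 0.12], [0, 0, 0.13]], "hand": [0, 0, 0, 0, 0, 0, 0]}}

```text
t: 11.13
ee_pos: [0.5104, 0.2654, 0.2384]
tcp_rot: [[-0.004, 0.009, 1.0], [-0.997, 0.083, -0.005], [-0.083, -0.996, 0.009]]
wrist_force: [0.9, 0.7, -2.5]
width: 0.0175
```

```bash
python3 -c "
from to import *
need([.51,.264,.236],Tp(2,-1))
s=env.observe(); print(s['tcp_rot'])
import tr; tr.look('l',cams=('side',))"
```

```text
11.13 q [ 0.75  0.99  1.05 -1.09  2.17 -0.91] p [0.5104 0.2654 0.2384] F [ 0.9  0.7 -2.5] w 0.0175
slide [-0.0004 -0.0014 -0.0024] rot [-2.8  0.5  0.3]
[[-0.0041141   0.00934791  0.99994784]
 [-0.996516    0.08325901 -0.00487832]
 [-0.08330027 -0.9964841   0.00897281]]
11.13 [0.7451, 0.9891, 1.0529, -1.0881, 2.1736, -0.905] [0.5104 0.2654 0.2384] [ 0.9  0.7 -2.5] 0.0175
side 0.64 [[269, 193], [418, 222], [425, 332], [236, 287]] [[0.6318, 0.0048], [0.3773, 0.0048], [0.379, 0.2048], [0.6284, 0.2075]] ((0.503524899482727, 0.10458942502737045), (0.20744271576404572, 0.2648763060569763), 89.7922592163086)
```

View pics/l_side.png

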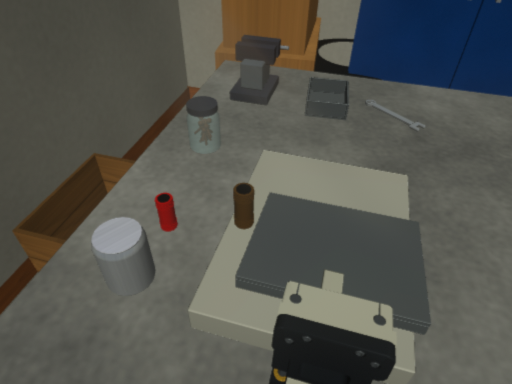

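Call:
{"api": "move_arm", "payload": {"rot": [[0, -6.5, -0.5], [0, -13, -1.1], [0, -19.5, -1.6], [0, -26, -2.2], [0, -32.5, -2.7], [0, -39, -3.3], [0, -45.5, -3.8], [0, -52, -4.3], [0, -58.5, -4.9], [0, -64, -5.3]], "slide": [[0, 0, 0], [0, 0, 0], [0, 0, 0], [0, 0, 0], [0, 0, 0], [0, 0, 0], [0, 0, 0], [0, 0, 0], [0, 0, 0], [0, 0, 0]], "hand": [0, 0, 0, 0, 0, 0, 0, 0, 0, 0]}}

```text
t: 12.07
ee_pos: [0.5101, 0.2649, 0.2335]
tcp_rot: [[-0.005, 0.904, 0.427], [-0.996, 0.032, -0.079], [-0.085, -0.426, 0.901]]
wrist_force: [-0.6, 0.5, -2.9]
width: 0.0176
```

```bash
python3 -c "
from to import *
need([.51,.264,.238],Tp(4,1))
s=env.observe(); print(s['tcp_rot'].round(3))"
```

```text
12.07 q [ 0.74  0.99  1.06 -1.08  2.17  0.22] p [0.5101 0.2649 0.2335] F [-0.6  0.5 -2.9] w 0.0176
slide [-0.0001 -0.0009  0.0045] rot [  -0.8 -114.9   -8.7]
[[-0.005  0.904  0.427]
 [-0.996  0.032 -0.079]
 [-0.085 -0.426  0.901]]
```

Call:
{"api": "move_arm", "payload": {"rot": [[0, -6.5, -0.5], [0, -13, -1.1], [0, -19.5, -1.6], [0, -26, -2.2], [0, -32.5, -2.7], [0, -39, -3.3], [0, -45.5, -3.8], [0, -52, -4.3], [0, -58.5, -4.9], [0, -64, -5.3]], "slide": [[0, 0, 0.002], [0, 0, 0.003], [0, 0, 0.003], [0, 0, 0.003], [0, 0, 0.003], [0, 0, 0.003], [0, 0, 0.003], [0, 0, 0.003], [0, 0, 0.003], [0, 0, 0.003]], "hand": [0, 0, 0, 0, 0, 0, 0, 0, 0, 0]}}

```text
t: 12.9
ee_pos: [0.51, 0.2649, 0.2365]
tcp_rot: [[0.0, 0.778, -0.629], [-0.996, -0.055, -0.068], [-0.088, 0.626, 0.775]]
wrist_force: [0.6, -0.1, -3.7]
width: 0.0176
```

```bash
python3 -c "
from to import *
need([.51,.264,.238],Tp(2,1))
import tr; tr.look('m',cams=('side',))"
```

```text
12.9 q [ 0.75  0.99  1.06 -1.08  2.17  1.34] p [0.51   0.2649 0.2365] F [ 0.6 -0.1 -3.7] w 0.0176
slide [-0.     -0.0009  0.0015] rot [ -2.8 -51.   -3.1]
12.9 [0.7462, 0.9869, 1.0592, -1.084, 2.1666, 1.3418] [0.51   0.2649 0.2365] [ 0.6 -0.1 -3.7] 0.0176
side 0.65 [[404, 175], [417, 273], [279, 308], [287, 241]] [[0.3967, -0.1186], [0.3842, 0.1128], [0.5639, 0.2227], [0.5777, 0.106]] ((0.45429229736328125, 0.07057264447212219), (0.37508925795555115, 0.1635512113571167), 53.174339294433594)
```

View pics/m_side.png

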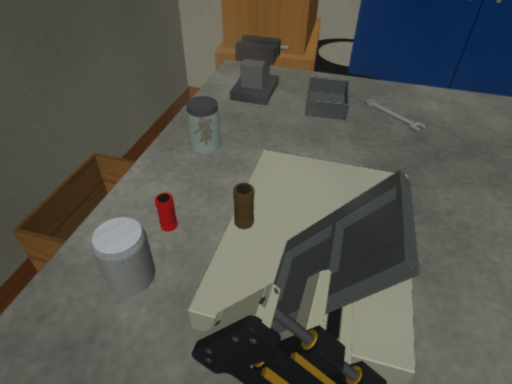

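Call:
{"api": "move_arm", "payload": {"rot": [[-0.4, -6.5, -0.4], [-0.7, -13, -0.8], [-1.1, -19.5, -1.2], [-1.4, -26, -1.6], [-1.8, -32.5, -2], [-2.1, -39, -2.4], [-2.5, -45.5, -2.8], [-2.8, -51, -3.1], [-2.8, -51, -3.1]], "slide": [[0, 0, 0], [0, 0, 0], [0, 0, 0], [0, 0, 0], [0, 0, 0], [0, 0, 0], [0, 0, 0], [0, 0, 0], [0, 0, 0]], "hand": [0, 0, 0, 0, 0, 0, 0, 0, 0]}}

```text
t: 13.75
ee_pos: [0.5101, 0.2649, 0.2373]
tcp_rot: [[0.001, 0.004, -1.0], [-0.999, -0.034, -0.001], [-0.034, 0.999, 0.004]]
wrist_force: [-0.4, -0.2, -4.0]
width: 0.0178
```

```bash
python3 -c "
from to import *
need([.51,.266,.102],Tp(2,1))
s=env.observe(); print(s['tcp_rot'].round(3))
import tr; tr.look('n',cams=('side','top'))"
```

```text
13.75 q [ 0.75  1.01  1.06 -1.12  2.19  2.23] p [0.5101 0.2649 0.2373] F [-0.4 -0.2 -4. ] w 0.0178
slide [-1.000e-04  1.100e-03 -1.353e-01] rot [ 0.  -0.2 -0.1]
[[ 0.001  0.004 -1.   ]
 [-0.999 -0.034 -0.001]
 [-0.034  0.999  0.004]]
13.75 [0.7475, 1.0097, 1.0596, -1.1206, 2.1893, 2.225] [0.5101 0.2649 0.2373] [-0.4 -0.2 -4. ] 0.0178
side 0.78 [[269, 193], [419, 220], [427, 332], [239, 289]] [[0.6318, 0.0048], [0.3755, -0.0005], [0.3765, 0.2041], [0.6234, 0.2094]] ((0.5015804767608643, 0.10285323113203049), (0.26493871212005615, 0.2156149297952652), 0.15256649255752563)
top 0.76 [[159, 239], [157, 374], [48, 380], [55, 242]] [[0.6006, 0.175], [0.3797, 0.1761], [0.3759, 0.354], [0.6, 0.3536]] ((0.4880218207836151, 0.26438525319099426), (0.18304219841957092, 0.23051849007606506), 89.6528091430664)
```

View pics/n_side.png

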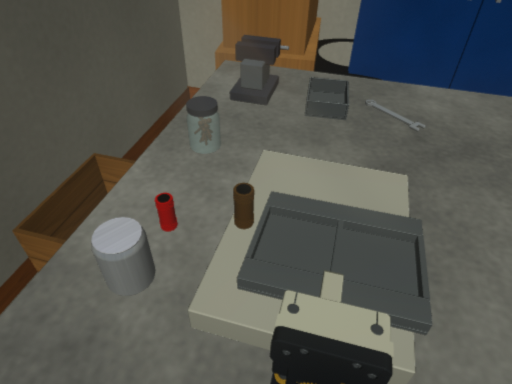

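Call:
{"api": "move_arm", "payload": {"rot": [[0, 0, 0], [0, 0, 0], [0, 0, 0], [0, 0, 0], [0, 0, 0], [0, 0, 0], [0, 0, 0], [0, 0, 0]], "slide": [[0, 0.001, -0.025], [0, 0.001, -0.05], [0, 0.001, -0.075], [0, 0.001, -0.1], [0, 0.001, -0.115], [0, 0.001, -0.124], [0, 0.001, -0.128], [0, 0.001, -0.128]], "hand": [0, 0, 0, 0, 0, 0, 0, 0]}}

```text
t: 14.62
ee_pos: [0.5102, 0.2662, 0.1107]
tcp_rot: [[0.001, 0.002, -1.0], [-0.999, -0.035, -0.001], [-0.035, 0.999, 0.002]]
wrist_force: [-0.1, 0.0, -3.4]
width: 0.0179
```

Call:
{"api": "move_arm", "payload": {"rot": [[0, 0, 0], [0, 0, 0], [0, 0, 0], [0, 0, 0]], "slide": [[0, 0, -0.002], [0, 0, -0.004], [0, 0, -0.005], [0, 0, -0.005]], "hand": [0, 0, 0, 0]}}

```text
t: 14.95
ee_pos: [0.5103, 0.2663, 0.1066]
tcp_rot: [[0.001, 0.001, -1.0], [-0.999, -0.036, -0.001], [-0.036, 0.999, 0.001]]
wrist_force: [0.3, 0.2, -4.3]
width: 0.0175
```

```bash
python3 -c "
from to import *
need([.51,.266,.102],Tp(2,1))
import tr; tr.look('o',cams=('side','top'))"
```

```text
14.95 q [ 0.75  1.18  1.03 -1.03  2.12  2.38] p [0.5103 0.2663 0.1066] F [ 0.3  0.2 -4.3] w 0.0175
slide [-0.0003 -0.0003 -0.0046] rot [-0.1 -0.  -0.1]
14.95 [0.7486, 1.1832, 1.0327, -1.0329, 2.1191, 2.3841] [0.5103 0.2663 0.1066] [ 0.3  0.2 -4.3] 0.0175
side 0.83 [[266, 260], [389, 286], [391, 383], [240, 350]] [[0.6, 0.1508], [0.4233, 0.147], [0.4205, 0.28], [0.5966, 0.2904]] ((0.5101834535598755, 0.21840152144432068), (0.14632073044776917, 0.1820174604654312), 89.77348327636719)
top 0.69 [[174, 240], [175, 348], [91, 351], [93, 244]] [[0.5982, 0.1491], [0.4197, 0.1467], [0.4191, 0.2856], [0.5949, 0.2884]] ((0.5091437697410583, 0.21726065874099731), (0.18388043344020844, 0.14419259130954742), 0.0754605308175087)
```

View pics/o_side.png

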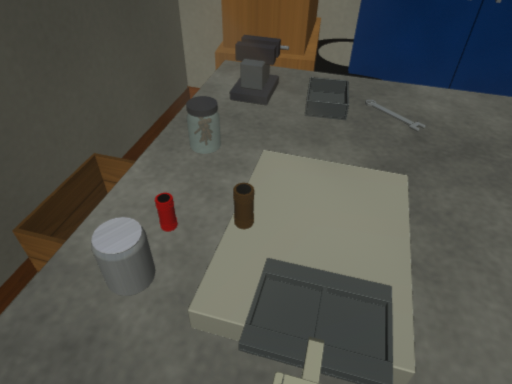

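Call:
{"api": "move_arm", "payload": {"rot": [[0, 0, 0], [0, 0, 0], [0, 0, 0], [0, 0, 0]], "slide": [[0, 0, -0.0015], [0, 0, -0.003], [0, 0, -0.004], [0, 0, -0.004]], "hand": [0, 0, 0, 0]}}

```text
t: 15.48
ee_pos: [0.5101, 0.2663, 0.1033]
tcp_rot: [[0.001, -0.0, -1.0], [-0.999, -0.033, -0.001], [-0.033, 0.999, -0.0]]
wrist_force: [0.9, 1.8, 2.5]
width: 0.0177
```

Call:
{"api": "move_arm", "payload": {"rot": [[0, 0, 0], [0, 0, 0], [0, 0, 0], [0, 0, 0], [0, 0, 0], [0, 0, 0]], "slide": [[0, 0, 0], [0, 0, 0], [0, 0, 0], [0, 0, 0], [0, 0, 0], [0, 0, 0]], "hand": [0.25, 0.3, 0.35, 0.45, 0.55, 0.55], "force": 15}}

```text
t: 15.98
ee_pos: [0.5101, 0.2661, 0.102]
tcp_rot: [[0.001, 0.002, -1.0], [-0.999, -0.035, -0.001], [-0.035, 0.999, 0.002]]
wrist_force: [-0.3, -0.5, 0.3]
width: 0.0473
```

```bash
python3 -c "
from to import *
need([.51,.33,.102],Tp(2,1))
import tr; tr.look('q',cams=('side','top'))"
```

```text
15.98 q [ 0.75  1.19  1.03 -1.03  2.12  2.39] p [0.5101 0.2661 0.102 ] F [-0.3 -0.5  0.3] w 0.0473
slide [-0.0001  0.0639  0.    ] rot [-0.  -0.1 -0.1]
15.98 [0.7485, 1.19, 1.031, -1.0309, 2.1172, 2.388] [0.5101 0.2661 0.102 ] [-0.3 -0.5  0.3] 0.0473
side 0.81 [[266, 261], [389, 288], [390, 383], [241, 353]] [[0.5996, 0.1526], [0.4233, 0.1503], [0.4216, 0.2803], [0.5944, 0.2935]] ((0.5098073482513428, 0.22154222428798676), (0.14768105745315552, 0.1809074580669403), 89.89118957519531)
top 0.8 [[176, 240], [176, 346], [92, 350], [96, 243]] [[0.5981, 0.1457], [0.4228, 0.1451], [0.4206, 0.284], [0.5965, 0.2833]] ((0.5095447897911072, 0.2154616266489029), (0.1448935568332672, 0.1830005943775177), 89.32020568847656)
```

View pics/q_side.png

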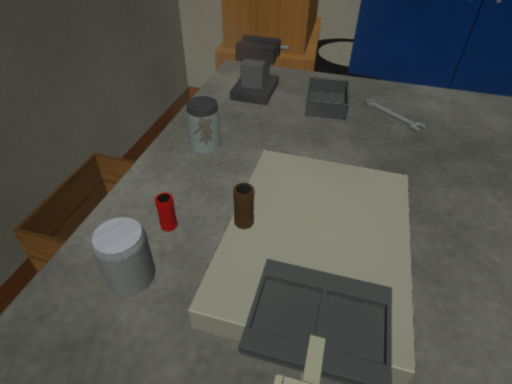

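Call:
{"api": "move_arm", "payload": {"rot": [[0, 0, 0], [0, 0, 0], [0, 0, 0], [0, 0, 0], [0, 0, 0], [0, 0, 0], [0, 0, 0]], "slide": [[0, 0.01, 0], [0, 0.025, 0], [0, 0.04, 0], [0, 0.055, 0], [0, 0.055, 0.03], [0, 0.055, 0.06], [0, 0.055, 0.06]], "hand": [0.55, 0.55, 0.55, 0.55, 0.55, 0.55, 0.55]}}

```text
t: 16.77
ee_pos: [0.5107, 0.3224, 0.1672]
tcp_rot: [[0.001, -0.006, -1.0], [-0.999, -0.039, -0.001], [-0.039, 0.999, -0.006]]
wrist_force: [0.4, 0.4, 1.7]
width: 0.0511
```

```bash
python3 -c "
from to import *
T=Tp(2,1); 
for yy in(1,-1):
  T2=np.c_[T[:,0],[yy,0,0],np.cross(T[:,0],[yy,0,0])]
  print(yy); need([.51,.32,.16],T2)
  for P in ([.51,.32,.16],[.51,.32,.105],[.51,.22,.105]): print(ik(np.array(P),T2,env.observe()['joints']))
"
```

```text
1
16.77 q [ 0.8   1.17  0.87 -1.09  2.24  2.24] p [0.5107 0.3224 0.1672] F [0.4 0.4 1.7] w 0.0511
slide [-0.0007 -0.0024 -0.0072] rot [-0.2 90.3  3.3]
[array([ 0.79392891,  1.18109283,  0.87600693, -1.09171713,  2.23159137,
        0.66807386])]
[array([ 0.79392891,  1.25544114,  0.85411658, -1.05676863,  2.20659225,
        0.72593728])]
[array([ 0.7023978 ,  1.13907323,  1.15713257, -1.03349609,  2.04872863,
        0.87213982])]
-1
16.77 q [ 0.8   1.17  0.87 -1.09  2.24  2.24] p [0.5107 0.3224 0.1672] F [0.4 0.4 1.7] w 0.0511
slide [-0.0007 -0.0024 -0.0072] rot [ -0.1 -89.6  -3.4]
[]
[]
[]
```

Roll the hand 90° so both fingers lie side by side along x, and open it fully for a stable two-point push.

Call:
{"api": "move_arm", "payload": {"rot": [[0, 7, 0.3], [0, 14, 0.5], [0, 21, 0.8], [0, 28, 1], [0, 35, 1.3], [0, 42, 1.5], [0, 49, 1.8], [0, 56, 2], [0, 63, 2.3], [0, 70, 2.6]], "slide": [[0, 0, 0], [0, 0, 0], [0, 0, 0], [0, 0, 0], [0, 0, 0], [0, 0, 0], [0, 0, 0], [0, 0, 0], [0, 0, 0], [0, 0, 0]], "hand": [0.6, 0.7, 0.8, 0.9, 1, 1, 1, 1, 1, 1]}}

```text
t: 17.6
ee_pos: [0.5101, 0.321, 0.1618]
tcp_rot: [[0.002, 0.943, -0.334], [-0.999, -0.011, -0.036], [-0.037, 0.334, 0.942]]
wrist_force: [-0.5, 0.1, 0.2]
width: 0.093
```

Call:
{"api": "move_arm", "payload": {"rot": [[0, 7, 0.3], [0, 14, 0.5], [0, 20, 0.7], [0, 20, 0.7], [0, 20, 0.7], [0, 20, 0.7], [0, 20, 0.7]], "slide": [[0, 0, 0], [0, 0, 0], [0, 0, 0], [0, 0, -0.02], [0, 0, -0.04], [0, 0, -0.058], [0, 0, -0.058]], "hand": [1, 1, 1, 1, 1, 1, 1]}}

```text
t: 18.18
ee_pos: [0.5093, 0.3201, 0.0997]
tcp_rot: [[0.001, 1.0, 0.008], [-0.999, 0.001, -0.034], [-0.034, -0.008, 0.999]]
wrist_force: [-0.3, -0.6, -1.0]
width: 0.0929
```

```bash
python3 -c "
from to import *
T=Tp(2,1); yy=1
T2=np.c_[T[:,0],[yy,0,0],np.cross(T[:,0],[yy,0,0])]
need([.51,.228,.105],T2)
import tr; tr.look('r',cams=('side','top'))"
python3 -c "
import cv2,numpy as np
cv2.imwrite('pics/r2.png',np.hstack([cv2.imread('pics/r_top.png')[:,:400],cv2.imread('pics/r_side.png')[:,112:]]))"
```

```text
18.18 q [ 0.8   1.26  0.86 -1.05  2.2   0.73] p [0.5093 0.3201 0.0997] F [-0.3 -0.6 -1. ] w 0.0929
slide [ 0.0007 -0.0921  0.0053] rot [ 0.  -0.5 -0.1]
18.18 [0.7965, 1.2599, 0.8584, -1.0504, 2.2037, 0.7276] [0.5093 0.3201 0.0997] [-0.3 -0.6 -1. ] 0.0929
side 0.83 [[266, 260], [390, 287], [390, 383], [240, 353]] [[0.6, 0.1508], [0.4219, 0.1483], [0.4216, 0.2803], [0.5955, 0.2939]] ((0.5105642080307007, 0.22086139023303986), (0.14901427924633026, 0.18241362273693085), 89.87047576904297)
top 0.92 [[175, 240], [175, 346], [92, 350], [95, 243]] [[0.5981, 0.1474], [0.4229, 0.1467], [0.4206, 0.284], [0.5966, 0.285]] ((0.5092366933822632, 0.21521015465259552), (0.1425950527191162, 0.18000812828540802), 89.90685272216797)
```

View pics/r2.png

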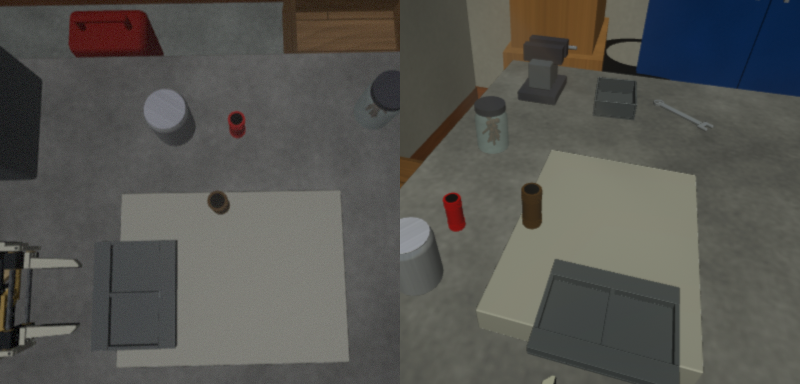

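Call:
{"api": "move_arm", "payload": {"rot": [[0, 0, 0], [0, 0, 0], [0, 0, 0], [0, 0, 0], [0, 0, 0], [0, 0, 0], [0, 0, 0], [0, 0, 0], [0, 0, 0]], "slide": [[0, -0.005, 0.005], [0, -0.015, 0.005], [0, -0.022, 0.005], [0, -0.028, 0.005], [0, -0.034, 0.005], [0, -0.04, 0.005], [0, -0.046, 0.005], [0, -0.053, 0.005], [0, -0.06, 0.005]], "hand": [1, 1, 1, 1, 1, 1, 1, 1, 1]}}

```text
t: 19.13
ee_pos: [0.5101, 0.2612, 0.1103]
tcp_rot: [[0.002, 1.0, 0.001], [-0.999, 0.002, -0.038], [-0.038, -0.0, 0.999]]
wrist_force: [0.3, 6.1, 4.9]
width: 0.0931
```

```bash
python3 -c "
from to import *
T=Tp(2,1); yy=1
T2=np.c_[T[:,0],[yy,0,0],np.cross(T[:,0],[yy,0,0])]
need([.51,.228,.105],T2)
import tr; tr.look('s',cams=('side','top'))"
```

```text
19.13 q [ 0.74  1.17  1.05 -1.03  2.11  0.82] p [0.5101 0.2612 0.1103] F [0.3 6.1 4.9] w 0.0931
slide [-0.0001 -0.0332 -0.0053] rot [-0.1 -0.  -0.1]
19.13 [0.7443, 1.171, 1.0507, -1.033, 2.1115, 0.8175] [0.5101 0.2612 0.1103] [0.3 6.1 4.9] 0.0931
side 0.95 [[273, 242], [390, 268], [387, 365], [248, 327]] [[0.5982, 0.1141], [0.422, 0.1146], [0.4251, 0.2604], [0.5957, 0.2595]] ((0.5105990767478943, 0.18740934133529663), (0.18008320033550262, 0.1483021378517151), 0.045675572007894516)
top 0.68 [[196, 240], [197, 346], [113, 350], [115, 242]] [[0.5972, 0.1111], [0.4218, 0.1101], [0.4196, 0.2493], [0.5974, 0.2507]] ((0.5090628862380981, 0.1798604130744934), (0.1797504723072052, 0.1413700431585312), 0.1218293234705925)
```

View pics/s_side.png

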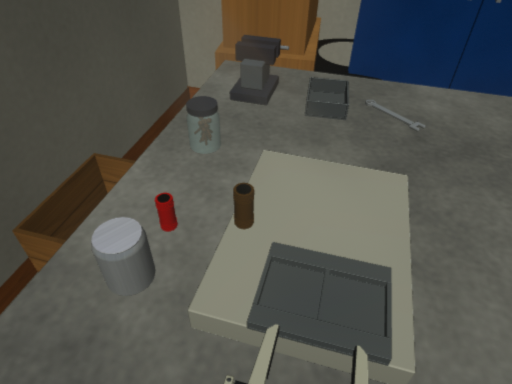

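Call:
{"api": "move_arm", "payload": {"rot": [[0, 0, 0], [0, 0, 0], [0, 0, 0], [0, 0, 0], [0, 0, 0], [0, 0, 0], [0, 0, 0], [0, 0, 0], [0, 0, 0], [0, 0, 0]], "slide": [[0, 0.004, -0.001], [0, 0.004, -0.004], [0, -0.002, -0.004], [0, -0.008, -0.004], [0, -0.014, -0.004], [0, -0.02, -0.004], [0, -0.026, -0.004], [0, -0.032, -0.004], [0, -0.038, -0.004], [0, -0.04, -0.004]], "hand": [1, 1, 1, 1, 1, 1, 1, 1, 1, 1]}}

```text
t: 20.17
ee_pos: [0.5102, 0.2201, 0.1051]
tcp_rot: [[0.0, 1.0, 0.003], [-0.999, 0.001, -0.038], [-0.038, -0.003, 0.999]]
wrist_force: [0.5, 0.5, -0.7]
width: 0.0928
```

Call:
{"api": "move_arm", "payload": {"rot": [[0, 0, 0], [0, 0, 0], [0, 0, 0], [0, 0, 0], [0, 0, 0], [0, 0, 0], [0, 0, 0], [0, 0, 0]], "slide": [[0, 0.01, 0.001], [0, 0.03, 0.005], [0, 0.06, 0.01], [0, 0.09, 0.02], [0, 0.1, 0.05], [0, 0.1, 0.08], [0, 0.1, 0.1], [0, 0.1, 0.1]], "hand": [1, 1, 1, 1, 1, 1, 1, 1]}}

```text
t: 20.83
ee_pos: [0.5105, 0.322, 0.21]
tcp_rot: [[0.001, 1.0, -0.005], [-0.999, 0.001, -0.042], [-0.042, 0.005, 0.999]]
wrist_force: [0.4, -0.2, 0.1]
width: 0.0931
```

```bash
python3 -c "
import tr; tr.look('u',cams=('side','top'))
from workcell import env
from h import *
p=env.capture('top')
print([(r['confidence'],toplane(p,np.array(r['centre'])*[512,384],.13)) for r in env.look_for('nipple_center',p)])
m=env.masks_of('slab',p)[0]; a,c=quad(m['region']); print(toplane(p,a,.09)[:,:2].round(4).tolist())"
python3 -c "
import cv2,numpy as np
cv2.imwrite('pics/u2.png',np.hstack([cv2.imread('pics/u_top.png')[:,:400],cv2.imread('pics/u_side.png')[:,112:]]))"
```

```text
20.83 [0.797, 1.1168, 0.8803, -1.1258, 2.2554, 0.6098] [0.5105 0.322  0.21  ] [ 0.4 -0.2  0.1] 0.0931
side 0.59 [[278, 225], [389, 247], [388, 332], [256, 301]] [[0.5988, 0.0766], [0.4236, 0.0738], [0.4242, 0.2177], [0.5959, 0.221]] ((0.5107359290122986, 0.1464156210422516), (0.1499050408601761, 0.1803835779428482), 89.95779418945312)
top 0.98 [[219, 239], [221, 345], [138, 349], [139, 241]] [[0.5979, 0.0712], [0.4222, 0.0701], [0.4199, 0.208], [0.598, 0.2095]] ((0.5092988610267639, 0.13979271054267883), (0.18113268911838531, 0.1424473524093628), 0.7436023950576782)
[(0.94, array([[0.79217017, 0.03531221, 0.13      ]])), (0.71, array([[0.66038982, 0.07041393, 0.13      ]]))]
[[0.6777, -0.1491], [0.3851, -0.1455], [0.389, 0.2498], [0.6834, 0.2449]]
```

View pics/u2.png

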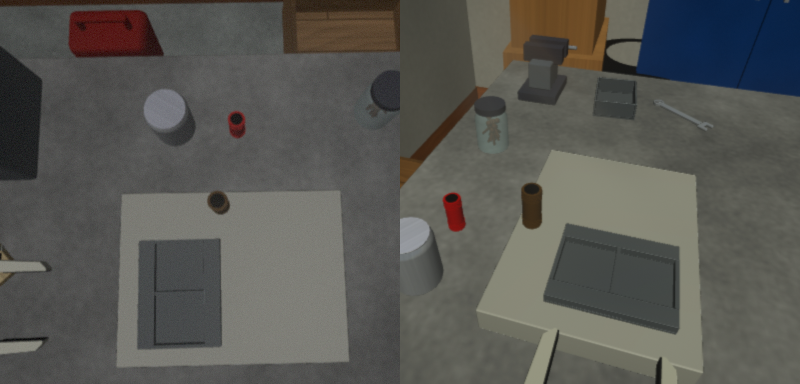

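The tray lies flat with its open side up, at x .42–.60 and y .07–.21. That is about 36 mm inside the slab's left end and its near edge. The nipple still stands at (218,202) in the top view, and the arm is clear.

```bash
python3 -c "
from workcell import env
print(env.finish_job())"
```

```text
the job is handed in; nothing more can be done
None
```

The tray now lies right way up (open side upward), flat and wholly on the slab, and I handed the job in at about 21 s of the 58 s allowed.

**What I did:**
- **Slide:** I slid it flat along the slab with both fingertips until its left long side stuck out about 37 mm past the left end.
- **Turn over:** I gripped that overhanging rail from outside, lifted it, turned it 180° about the finger axis and set it back down in the same place.
- **Push in:** I opened the hand, backed off and pushed the tray fully onto the slab with both fingers.

**Last checks:**
- **Tray position:** The top camera put it at x 0.42–0.60 m and y 0.07–0.21 m, about 35 mm or more inside the nearest slab edges. The side camera's raw reading put it up to about 10 mm further left in y, because its outline also takes in the tray's side face. It is still well inside by that reading.
- **Nipple:** The bronze nipple is still standing where it was. The red look-alike was not touched.
- **Forces and arm:** Wrist readings at the end of each move stayed under 10 N. The arm was clear of everything at hand-in.

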